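# Stir the small beads through the sieve

### The arm

A 7-joint arm with a two-finger parallel gripper is mounted at the origin on the work surface. World frame = base frame: x ahead of the robot, y to its left, z up, the work surface at z = 0. Lengths are in m, angles in rad, forces in N, time in s.
With the tool pointing down it reaches from about 0.425 to 1.025 m from the base axis. Payload 9.4 kg.
Tool frame: the origin (TCP) lies midway between the tips of the shut fingers; the grasp point (between the pads) lies 19 mm behind it; z points along the fingers, y is the line along which they close (so a half turn about z gives the same grasp; the last joint's range is limited). The gripper opens to 93 mm and grips with 3 to 60 N. Pads are 15 mm wide; open, the fingers measure 128 mm over their backs; the gripper's body (75 mm by 188 mm) begins 65 mm behind the grasp point.
Start: joints at [-1.302, 0.599, -0.003, 1.599, 0.002, 0.943, -0.08], TCP at [0.246, 0.682, 0.219] pointing down, gripper open.
Joint ranges: [-2.57, 2.57], [-0.35, 1.97], [-1.29, 1.29], [0.11, 2.56], [-1.05, 4.19], [0.11, 1.86], [-2.63, 2.63]. Speed limits (rad/s): [2.22, 2.22, 3.01, 3.01, 3.14, 3.14, 3.14].

### API

Orientations are given as a unit quaternion [w, x, y, z].
In Python, from bench import * gives the robot as it stands.
- The arm moves only by the shell command python3 -m handwheel 'ROWS'. ROWS is JSON, a list of rows, each a list of 7 numbers: the shift along the tool's x, y, z in m, then the turn, a rotation vector about the tool's x, y, z in rad, then the opening, from 0 (shut) to 1 (fully open). A call has 1 to 8 rows; each row is the pose to reach, as a shift and turn from the pose commanded when the call began, along the tool's axes at that moment; what a row does not reach only later rows make up. A row lasts 1/10 s, in which the tool goes at most 50 mm and 8.59 degrees, less where a joint would pass 70% of its speed; a pose out of reach is approached as far as the arm can. A call with a gripper value outside its range is refused whole. The fingers move at their own pace and stop on an object; the grip force is fixed at half the most. Time passes only in rows, so rows that repeat a pose let the fingers close. It gives the time, the measured TCP pose, the force, the opening and the grip force at its end, in the units of the state.
- observe(): the state, without advancing time (a new reading comes with each control period).
- camera(name): name is "scene" or "top"; returns (picture, depth): 480x640x3 uint8, red, green, blue; 480x640 float32, m along the optical axis (not along the pixel's ray), 0 where there is no reading.
- calibration(name): a dict with "fx", "fy", "cx", "cy" (pixels), "rvec" (rotation vector, rad) and "tvec" (3), from world to camera coordinates, as OpenCV has them. Camera axes: x right, y down, z forward; pixel columns grow to the right and rows downward; lengths in m; the calibration is good to about 2 mm. A picture is of the moment at which its call begins. calibration takes no time and is no camera call.
- finish_job(): hands the job in; it is judged then, once.
The state is a dict: "time_s": time; "joint_positions": joint angles; "dq": joint speeds; "joint_torque": joint torques, N m; "position": TCP position; "eef_rot": TCP orientation; "force": force on the tool from outside, world axes, zero at the start; "wrist_torque": the same for the moment, N m; "grip_width": finger opening in m; "gripper_force": force on a finger pad.
Only numpy, scipy, OpenCV 4.12 (cv2) and the standard library are available. Lean on these libraries where they do the work, as an engineer would, in place of code of your own. Each camera call takes 0.05 s, during which the arm holds its last target. There are 200 camera calls.

### The job

Take the wooden stick out of its rack and stir the brass beads in the round sieve with it until all three small beads have dropped through the holes into the pan below, the three big ones staying on the sieve's floor. Then hang the stick upright in the rack's notch again by its collar and let go. Move the beads with the stick only, never with the gripper, and leave the other things on the bench where they are.

Things in the scene. Friction and masses are not known exactly. Their poses are not given: they have to be found in the camera images.
- sieve: Round bare-metal sieve fixed to the bench, upright, 172 mm outer diameter, 78 mm high, wall 6 mm (inner radius 80 mm). A perforated steel floor lies 44 mm up inside it; below that a closed pan (bottom 4 mm up) catches what falls through. Origin: centre of the underside, on the bench; z up
- sieve_floor (a point): Centre of the upper face of the sieve's floor, 44 mm above the bench, axes as the sieve's. Floor 4 mm thick with eight square holes 22 x 22 mm, sides along x and y, in a 3 x 3 grid of 44 mm pitch without the middle one: hole centres at x, y = -44, 0 or +44 mm but not (0, 0)
- rack: Dark wooden stand fixed to the bench, about 80 x 80 mm, 85 mm high: a foot 8 mm thick, a post at x = 28 to 44 mm and a horizontal forked top that holds the stick. Origin: on the bench below the place in the notch where the stick hangs; x points from the notch's mouth to the post, z up
- notch (a point): Place in the rack's notch where the stick hangs, at the upper face of the fork, 85 mm above the bench, axes as the rack's. The fork is 12 mm thick; its notch is 22 mm wide along x, open at x = -30 mm, blind at x = +12 mm; each prong 22 mm wide
- stick: Pale wooden stirring stick, 130 mm long, 50 g, hanging upright in the rack's notch with its collar on the fork. Shaft 14 mm diameter from the lower tip (origin, z = 0) to z = 70 mm, collar 38 mm diameter from 70 to 76 mm, square grip 22 x 22 mm (faces along x and y) from 76 to 130 mm; z up along it. In the rack its tip is 15 mm above the bench
- stick_grip (a point): point on the stick's axis in the middle of its grip, 105 mm above the tip
- small0_center (a point): centre of a small drilled brass barrel bead, 14 mm diameter, 12 mm long, 18 g; starts on the sieve's floor
- small1_center (a point): centre of a small drilled brass barrel bead, 14 mm diameter, 12 mm long, 18 g; starts on the sieve's floor
- small2_center (a point): centre of a small drilled brass barrel bead, 14 mm diameter, 12 mm long, 18 g; starts on the sieve's floor
- big0_center (a point): centre of a big drilled brass barrel bead, 30 mm diameter, 24 mm long, 60 g, too big for the holes; starts on the sieve's floor
- big1_center (a point): centre of a big drilled brass barrel bead, 30 mm diameter, 24 mm long, 60 g, too big for the holes; starts on the sieve's floor
- big2_center (a point): centre of a big drilled brass barrel bead, 30 mm diameter, 24 mm long, 60 g, too big for the holes; starts on the sieve's floor
- bench_block: Bystander: flat steel block 60 x 60 x 22 mm; origin under its centre
- loupe: Bystander: black round eyeglass loupe, 36 mm diameter, 34 mm high; origin under its centre
- jar: Bystander: amber glass jar with dark lid, 52 mm diameter, 70 mm high; origin under its centre
Not all that is in view belongs to the job. Leave any orange look-alike of the part that bears big1_center alone. Of the things shaped like the sieve, the metal one is meant.

How it is judged:
By the outcome, as a careful person would: the job done as asked, in the order asked, and still so for the second after the job is handed in, with the robot touching nothing.
It also fails if it takes over 72 s, if anything falls off the work surface, if the arm or the gripper's body presses on something with over 40 N, if the wrist force passes 120 N, or if a joint passes its speed limit or range.

## Working session

There is one attempt and no reset: what is moved stays moved. The work goes in short steps, Python scripts to look and compute and a shell command to move; the robot and the scene stay as the last step left them, time stands still between calls to the robot, and variables do not carry over. Pictures are saved under pics/ and viewed, at most 10 in all, crops included, and the job is handed in when it is done.

```bash
mkdir -p pics; ls
python3 - <<'E'
from bench import *
import cv2,numpy as np
s=observe();print({k:np.round(s[k],3).tolist() for k in s})
for n in("scene","top"):
    p,d=camera(n);cv2.imwrite(f"pics/{n}0.png",p[:,:,::-1]);np.save(f"pics/{n}0d.npy",d)
    print(calibration(n))
E
```

```text
pics
{'time_s': 0.0, 'joint_positions': [-1.302, 0.6, -0.003, 1.6, 0.002, 0.943, -0.08], 'dq': [-0.001, 0.0, 0.0, 0.001, 0.001, -0.001, -0.002], 'joint_torque': [-0.001, -76.509, 1.497, -25.235, -0.052, 0.017, 0.0], 'position': [0.246, 0.682, 0.218], 'eef_rot': [-0.0, 0.172, 0.985, -0.001], 'force': [-0.675, 0.425, 0.259], 'wrist_torque': [-0.007, -0.025, -0.012], 'gripper_force': 0.0, 'grip_width': 0.093}
{'fx': 556.6369065506383, 'fy': 556.6369065506383, 'cx': 328.2208376108142, 'cy': 235.9170434278776, 'rvec': array([ 2.2682477 ,  0.86005485, -0.3620385 ]), 'tvec': array([-0.47291403, -0.14911703,  1.29533936])}
{'fx': 450.57934868343835, 'fy': 450.57934868343835, 'cx': 320.0515568840018, 'cy': 237.39447014727025, 'rvec': array([ 2.13352846, -2.17432355,  0.08704178]), 'tvec': array([0.12319553, 0.56250134, 0.94278438])}
```

View pics/scene0.png

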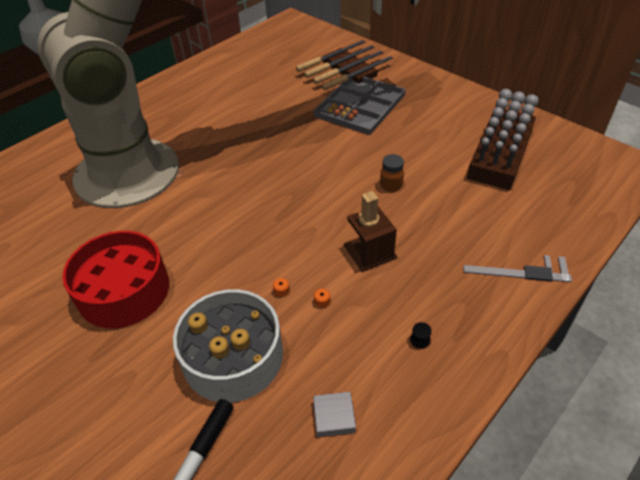

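View pics/top0.png

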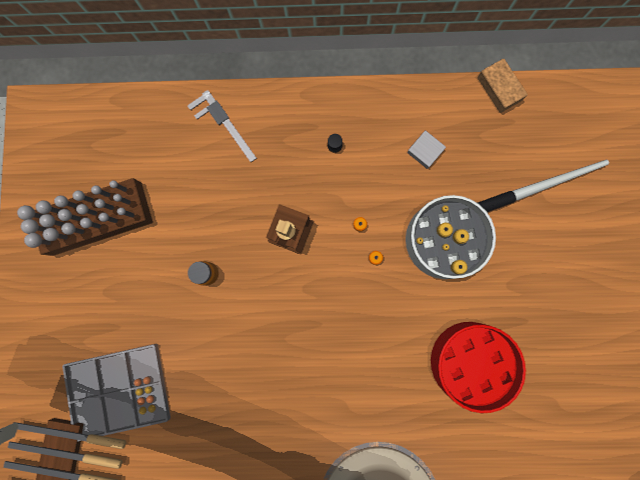

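The top view shows the bare-metal sieve at (452,237) and a red look-alike at (478,367), so the metal one is meant. There are brass beads in the metal sieve and two orange look-alikes on the bench at (360,224) and (376,257), which I'll leave alone. The rack with the stick is at (288,230). I'll confirm with one enlarged crop and take measurements.

```bash
cat > h.py <<'E'
from bench import *
import cv2,numpy as np
from scipy.spatial.transform import Rotation as R
def cal(n):
    c=calibration(n);K=np.array([[c['fx'],0,c['cx']],[0,c['fy'],c['cy']],[0,0,1]])
    return K,np.array(c['rvec']),np.array(c['tvec'])
def ray(n,uv,z):
    K,r,t=cal(n);M=R.from_rotvec(r).as_matrix()
    uv=np.atleast_2d(uv).astype(float);d=np.c_[uv,np.ones(len(uv))]@np.linalg.inv(K).T@M
    o=-M.T@t;return o+d*((z-o[2])/d[:,2])[:,None]
def proj(n,P):
    K,r,t=cal(n);return cv2.projectPoints(np.atleast_2d(P).astype(float),r,t,K,None)[0][:,0]
E
python3 - <<'E'
from h import *
t=cv2.imread('pics/top0.png');s=cv2.imread('pics/scene0.png')
print(proj('top',[[0,0,0],[.246,.682,.219],[.5,0,0]]),proj('scene',[[0,0,0],[.246,.682,.219]]))
a=cv2.resize(t[187:287,402:502],(400,400),interpolation=cv2.INTER_CUBIC);b=cv2.resize(t[195:262,255:322],(400,400),interpolation=cv2.INTER_CUBIC)
cv2.imwrite('pics/crop0.png',np.hstack([a,b]))
E
```

```text
[[378.92966366 506.22739853]
 [-13.35829807 418.24122436]
 [371.81603545 266.99374478]] [[124.99887813 171.83805129]
 [394.47015213   7.51223283]]
```

View pics/crop0.png

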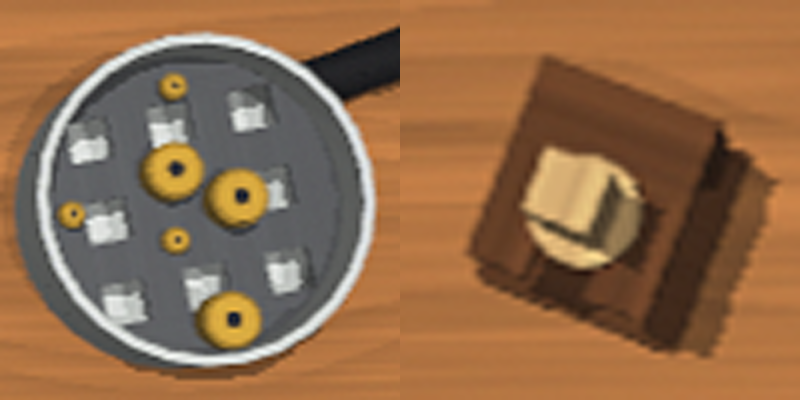

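Left crop: three small brass beads at top pixels (445,208), (420,240) and (446,247), with the big ones at (446,229), (461,236) and (459,267). These are in the metal sieve, so they are the ones meant. Right crop: the stick hangs in the rack. Next I'll measure everything, using depth for the rack's notch direction.

```bash
cat >> h.py <<'E'
def cloud(n,d):
    K,r,t=cal(n);M=R.from_rotvec(r).as_matrix();v,u=np.mgrid[:480,:640]
    P=np.stack([(u-K[0,2])/K[0,0]*d,(v-K[1,2])/K[1,1]*d,d],-1)
    return (P-t)@M
def blobs(img,lo,hi,amin=6):
    m=cv2.inRange(cv2.cvtColor(img,cv2.COLOR_BGR2HSV),lo,hi)
    _,_,st,c=cv2.connectedComponentsWithStats(m)
    return [(c[i],st[i,4]) for i in range(1,len(st)) if st[i,4]>=amin]
E
python3 - <<'E'
from h import *
t=cv2.imread('pics/top0.png');d=np.load('pics/top0d.npy');C=cloud('top',d)
S=cloud('scene',np.load('pics/scene0d.npy'))
# rim
Z=C[187:290,402:505];m=(abs(Z[...,2]-.078)<.006)
m=cv2.morphologyEx(m.astype(np.uint8),cv2.MORPH_OPEN,np.ones((2,2)))
cs=max(cv2.findContours(m,cv2.RETR_EXTERNAL,cv2.CHAIN_APPROX_NONE)[0],key=len)[:,0]+[402,187]
w=ray('top',cs,.078)[:,:2].astype(np.float32);print('rim',cv2.minEnclosingCircle(w),cv2.fitEllipse(w))
m=abs(S[...,2]-.078)<.004;P=S[m];P=P[np.hypot(*(P[:,:2]-[.565,-.18]).T)<.13];print('rim scene',len(P),P.min(0),P.max(0), cv2.fitEllipse(P[:,:2].astype(np.float32)))
px=np.array([402,187])+np.array([(88,145),(167,128),(248,110),(105,224),(275,190),(123,302),(203,288),(288,270)])/4
H=ray('top',px,.042)[:,:2];print('holes',H.round(4).tolist())
hsv=cv2.cvtColor(t,cv2.COLOR_BGR2HSV)
bp=np.array([402,187])+np.array([(174,86),(72,214),(176,239),(175,170),(238,195),(230,320)])/4
print('small',ray('top',bp[:3],.056)[:,:2].round(4).tolist(),'big',ray('top',bp[3:],.068)[:,:2].round(4).tolist())
# rack top
for n,X in(('top',C),('scene',S)):
    m=(abs(X[...,2]-.085)<.004)&(np.hypot(X[...,0]-.57,X[...,1]-.19)<.1)
    P=X[m];print(n,len(P),cv2.minAreaRect((P[:,:2]*1000).astype(np.float32)),cv2.boxPoints(cv2.minAreaRect((P[:,:2]*1000).astype(np.float32))).round().tolist())
    m=(X[...,2]>.138)&(np.hypot(X[...,0]-.57,X[...,1]-.19)<.1);P=X[m];print('grip',len(P),cv2.minAreaRect((P[:,:2]*1000).astype(np.float32)),P.mean(0))
Z=C[198:262,258:320,2]
for r in Z[::2]:print(' '.join('%3d'%(v*1000) for v in r[::2]))
E
```

```text
rim ((0.5542367100715637, -0.16255363821983337), 0.0862613320350647) ((0.5544755458831787, -0.16247230768203735), (0.16488449275493622, 0.1653408408164978), 39.99467086791992)
rim scene 1193 [ 0.47152276 -0.24316203  0.07400475] [ 0.6434023  -0.07220333  0.08185091] ((0.5585096478462219, -0.1580597460269928), (0.16510018706321716, 0.16549904644489288), 64.48552703857422)
holes [[0.5894, -0.1101], [0.5977, -0.1523], [0.6065, -0.1957], [0.547, -0.1173], [0.5633, -0.2077], [0.5054, -0.1249], [0.512, -0.1672], [0.5207, -0.2122]]
small [[0.6179, -0.1535], [0.5513, -0.0973], [0.5371, -0.1508]] big [[0.572, -0.1489], [0.5583, -0.1806], [0.494, -0.1732]]
top 791 ((583.9705200195312, 177.85354614257812), (66.39954376220703, 73.83040618896484), 67.9800796508789) [[537.0, 161.0], [606.0, 133.0], [631.0, 195.0], [562.0, 222.0]]
grip 139 ((574.8750610351562, 180.30560302734375), (22.118144989013672, 21.876300811767578), 67.64281463623047) [0.57445754 0.18015838 0.14591425]
scene 750 ((584.824951171875, 181.28309631347656), (69.02951049804688, 77.30166625976562), 67.60397338867188) [[536.0, 164.0]
[... 3466 characters left out ...]
  0   2   0   3   0  -1   9   9   8   9  11   9   0   0   0   1   1   0   1   1
  4   0   1   0   0   3   1   3   0   0  -1   0   0   1  -1   0   2   0  -1  10   7   8   0  -1   0  -2   1   0   1   0   0
  0   0   0   2   2   1   0   0  -2   2  -1  -1 1000  -1   2   0   0   4   2   0  -1   2  -1   0   2   3   0   0   1   3   2
  1   0   1   3   5   0  -1   3   2   0   3   3   0   0   0   2   0   2   0   4   0   0   0   2   0   1   2   2  -2   5   0
 -1   4   0   2   0   0   2   0   2   0   3   4   0   0   3   0  -1   1   0   1   0   0  -1   0   1   1   0  -3  -1  -2   4
 -1   2   0  -1   1  -1   0   3   1   0   2   1   1   1  -2   3   0   1   2   5   0  -2   2   1   1   1   0   3   0   2   2
```

```bash
cat >> h.py <<'E'
SC=np.array([.555,-.1615]);SY=np.radians(10.6)
RS=np.array([[np.cos(SY),-np.sin(SY)],[np.sin(SY),np.cos(SY)]])
def w2s(p): return ((np.atleast_2d(p)[:,:2]-SC)@RS*1000).round(1)
def s2w(p): return SC+RS@(np.array(p)/1000)
def pose():
    s=observe();q=s['eef_rot'];return np.array(s['position']),R.from_quat(np.r_[q[1:],q[0]])
def shift(w):
    p,r=pose();return r.inv().apply(np.array(w)-p).round(4)
E
python3 - <<'E'
from h import *
print('shift',shift([.576,.182,.218]))
p,r=pose();print(r.as_matrix().round(4).tolist())
d=R.from_euler('z',68,degrees=True)*R.from_matrix(np.array([[0,1,0],[1,0,0],[0,0,-1]]).T)
print(d.as_matrix().round(2))
rr=r.as_matrix();print('yaw y',np.degrees(np.arctan2(rr[1,1],rr[0,1])))
for n in('top','scene'):
    K,rv,t=cal(n);print(n,-R.from_rotvec(rv).as_matrix().T@t)
E
```

```text
shift [-4.802e-01 -3.582e-01  4.000e-04]
[[-0.9408, 0.3388, -0.0003], [0.3388, 0.9408, -0.0013], [-0.0001, -0.0013, -1.0]]
[[-0.93  0.37  0.  ]
 [ 0.37  0.93  0.  ]
 [ 0.    0.   -1.  ]]
yaw y 70.19338256746741
top [0.46051783 0.08804514 1.00029929]
scene [ 1.02537579 -0.40920356  0.83960977]
```

```bash
python3 -m handwheel '[[-0.24,-0.179,0,0,0,0,1],[-0.24,-0.179,0,0,0,0,1],[-0.24,-0.179,0,0,0,0,1],[-0.24,-0.179,0,0,0,0,1],[-0.24,-0.179,0,0,0,0,1],[-0.24,-0.179,0,0,0,0,1],[-0.24,-0.179,0,0,0,0,1],[-0.24,-0.179,0,0,0,0,1]]'
python3 -m handwheel '[[-0.24,-0.179,0,0,0,0.04,1],[-0.24,-0.179,0,0,0,0.04,1],[-0.24,-0.179,0,0,0,0.04,1],[-0.24,-0.179,0,0,0,0.04,1],[-0.24,-0.179,0,0,0,0.04,1],[-0.24,-0.179,0,0,0,0.04,1],[-0.24,-0.179,0,0,0,0.04,1],[-0.24,-0.179,0,0,0,0.04,1]]'
python3 - <<'E'
from h import *
print(shift([.576,.182,.101]));p,r=pose();print(p.round(4),r.as_matrix().round(4).tolist())
p,d=camera('scene');cv2.imwrite('pics/s1.png',p[100:340,200:520,::-1].repeat(2,0).repeat(2,1))
E
```

```text
time_s: 0.9
position: [0.4117, 0.4312, 0.2186]
eef_rot: [0.0, 0.174, 0.985, -0.0]
force: [-0.1, 1.0, 0.3]
grip_width: 0.0929
gripper_force: 0.0
time_s: 1.7
position: [0.5761, 0.1833, 0.2182]
eef_rot: [-0.0, 0.192, 0.981, 0.0]
force: [-0.5, 1.1, -0.8]
grip_width: 0.0929
gripper_force: 0.0
[-0.0005 -0.0013  0.1172]
[0.5761 0.1833 0.2182] [[-0.9263, 0.3767, -0.0005], [0.3767, 0.9263, 0.0004], [0.0007, 0.0002, -1.0]]
```

View pics/s1.png

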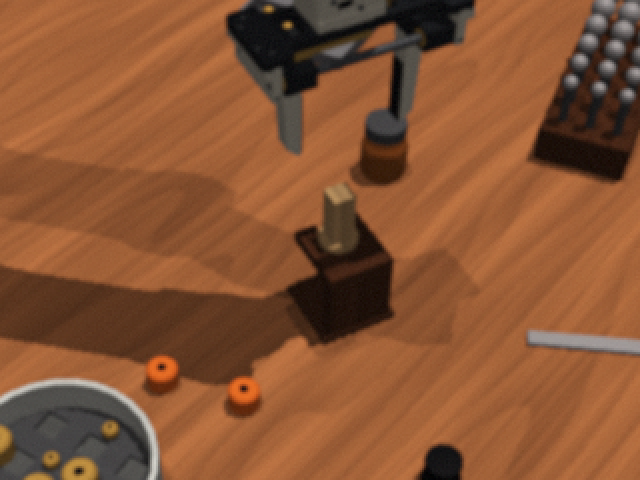

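The crop shows the open fingers straddling the stick grip (crop px 340,215), with nothing in the way. I'll descend and grip.

```bash
python3 -m handwheel '[[0,-0.001,0.04,0,0,0,1],[0,-0.001,0.08,0,0,0,1],[0,-0.001,0.117,0,0,0,1],[0,-0.001,0.117,0,0,0,1],[0,-0.001,0.117,0,0,0,0],[0,-0.001,0.117,0,0,0,0],[0,-0.001,0.117,0,0,0,0],[0,-0.001,0.117,0,0,0,0]]'
python3 -m handwheel '[[0,0,0,0,0,0,0],[0,0,0,0,0,0,0]]'
```

```text
time_s: 2.55
position: [0.5763, 0.1821, 0.1032]
eef_rot: [0.001, 0.192, 0.981, 0.001]
force: [-0.1, -0.4, -0.2]
grip_width: 0.066
gripper_force: 0.0
time_s: 2.75
position: [0.5758, 0.1816, 0.1022]
eef_rot: [0.0, 0.192, 0.981, 0.0]
force: [0.3, 0.0, -0.9]
grip_width: 0.0494
gripper_force: 0.0
```

```bash
python3 -m handwheel '[[0,0,0,0,0,0,0],[0,0,0,0,0,0,0],[0,0,0,0,0,0,0],[0,0,0,0,0,0,0],[0,0,0,0,0,0,0],[0,0,0,0,0,0,0]]'; python3 -c "
from h import *
print(pose()[0], observe()['grip_width'])"
```

```text
time_s: 3.35
position: [0.5756, 0.1816, 0.1016]
eef_rot: [-0.0, 0.192, 0.981, -0.0]
force: [-0.3, 0.4, -0.4]
grip_width: 0.0219
gripper_force: 30.0
[0.57560616 0.18161229 0.10156418] 0.021889793120432762
```

```bash
python3 -m handwheel '[[0,0,-0.03,0,0,0,0],[0,0,-0.07,0,0,0,0],[0,0,-0.105,0,0,0,0],[0,0,-0.105,0,0,0,0]]'
cat >> h.py <<'E'
OFF=.0866
def tipto(s,z):
    w=s2w(s);return shift([w[0],w[1],z+OFF])
E
python3 -c "
from h import *
print(s2w([70,10.5]),tipto([70,10.5],.115))"
```

```text
time_s: 3.75
position: [0.5779, 0.1824, 0.2112]
eef_rot: [0.003, 0.192, 0.981, 0.002]
force: [1.4, 0.4, -0.9]
grip_width: 0.0218
gripper_force: 30.0
[ 0.62187399 -0.13830258] [-0.1615 -0.2805  0.009 ]
```

```bash
python3 -m handwheel '[[-0.161,-0.281,0,0,0,0,0],[-0.161,-0.281,0,0,0,0,0],[-0.161,-0.281,0,0,0,0,0],[-0.161,-0.281,0,0,0,0,0],[-0.161,-0.281,0,0,0,0,0],[-0.161,-0.281,0,0,0,0,0],[-0.161,-0.281,0,0,0,0,0],[-0.161,-0.281,0,0,0,0,0]]'
python3 -m handwheel '[[0,0,0,0,0,0,0],[0,0,0,0,0,0,0]]'
cat >> h.py <<'E'
def snap(name,crop=(130,280,270,430),k=5,view=True):
    p,d=camera('scene');p=np.ascontiguousarray(p[:,:,::-1]);np.save('pics/'+name+'d.npy',d);cv2.imwrite('pics/'+name+'_full.png',p)
    if view:
        a,b,c,e=crop;im=cv2.resize(p[b:e,a:c],None,fx=k,fy=k,interpolation=cv2.INTER_CUBIC)
        cv2.imwrite('pics/'+name+'.png',im[:600,:800])
    return p,d
E
python3 - <<'E'
from h import *
print(tipto([70,10.5],.115));p,r=pose();print(p,r.as_matrix()[:,2])
print(proj('scene',p-[0,0,OFF]),proj('scene',p-[0,0,OFF-.07]))
print('s0',proj('scene',[*s2w([63,-4]),.05]))
snap('s2',(170,250,330,370))
E
```

```text
time_s: 4.55
position: [0.6184, -0.1446, 0.2058]
eef_rot: [-0.0, 0.195, 0.981, -0.001]
force: [0.4, -0.8, -0.6]
grip_width: 0.0222
gripper_force: 30.0
time_s: 4.75
position: [0.6189, -0.1374, 0.2062]
eef_rot: [-0.0, 0.191, 0.982, 0.0]
force: [1.1, 0.4, -0.3]
grip_width: 0.0218
gripper_force: 30.0
[-0.0031  0.0003  0.0046]
[ 0.61890834 -0.13740381  0.2061857 ] [-6.53912863e-04  9.86022653e-04 -9.99999300e-01]
[[258.38673739 329.56527489]] [[252.98455574 302.49001815]]
s0 [[255.1882508  359.71340875]]
```

View pics/s2.png

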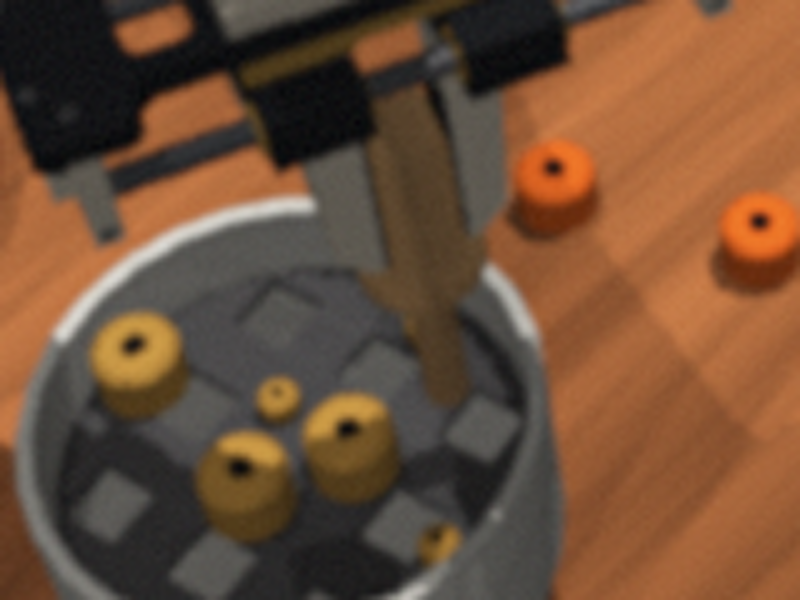

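The tip is over the sieve at crop (448,402), with s0 (crop 440,543) at the near side of the (44,0) hole. Next I'll calibrate the scene camera against the held shaft and re-measure.

Run:
```python
from h import *
from scipy.optimize import least_squares
im=cv2.imread('pics/s2_full.png');d=np.load('pics/s2d.npy');C=cloud('scene',d)
p,_=pose();q=C-p
m=(np.hypot(q[...,0],q[...,1])<.02)&(C[...,2]>.127)&(C[...,2]<.178)
X=C[m][:,:2];f=least_squares(lambda c:np.hypot(*(X-c).T)-.007,p[:2],loss='soft_l1',f_scale=.001)
print('shaft',m.sum(),f.x-p[:2],f.x)
print('tip lowest',C[...,2][(np.hypot(q[...,0],q[...,1])<.012)&(C[...,2]>.09)].min(),p[2]-OFF)
hsv=cv2.cvtColor(im,cv2.COLOR_BGR2HSV)
for y,x in((358,258),(330,225),(340,240),(345,219),(300,390-130)):print(y,x,hsv[y,x])
# floor & rim heights in scene frame
m=(np.hypot(C[...,0]-.5585,C[...,1]+.158)<.07);z=C[...,2][m];print(np.histogram(z,bins=np.arange(0,.1,.004)))
```

```text
shaft 163 [-0.00055996  0.00279557] [ 0.61845094 -0.1344563 ]
tip lowest 0.12236470909395823 0.11972166966994609
358 258 [ 18 174 138]
330 225 [ 19 167 182]
340 240 [ 18 170 117]
345 219 [ 18 178  83]
300 260 [ 16 127  84]
(array([ 259,  292,    2,    0,    0,    0,    0,    0,    0,   22, 1248,
       1212,   90,  164,  101,   86,  372,  251,    0,    0,    0,    0,
          0,    0]), array([0.   , 0.004, 0.008, 0.012, 0.016, 0.02 , 0.024, 0.028, 0.032,
       0.036, 0.04 , 0.044, 0.048, 0.052, 0.056, 0.06 , 0.064, 0.068,
       0.072, 0.076, 0.08 , 0.084, 0.088, 0.092, 0.096]))
```

```bash
cat >> h.py <<'E'
BIAS=np.array([-.0006,.0028])   # scene-frame minus robot frame
SC=np.array([.5586,-.1606])
def sray(uv,z): return ray('scene',uv,z)[:,:2]-BIAS
def beads(im):
    out=[]
    for c,a in blobs(im,(13,140,60),(27,255,255),8):
        if 160<c[0]<300 and 280<c[1]<420:
            z=.050 if a<110 else .056
            out.append((w2s(sray(c,z))[0].tolist(),int(a),c.round(1).tolist()))
    return out
def look(name,view=False,**k):
    im,d=snap(name,view=view,**k);print('t',observe()['time_s'])
    for b in beads(im):print(b)
    p,_=pose();print('tip',w2s(p),round(p[2]-OFF,4));return im,d
E
python3 - <<'E'
from h import *
im=cv2.imread('pics/scene0.png');print(*beads(im),sep='\n');print('---')
im=cv2.imread('pics/s2_full.png');print(*beads(im),sep='\n')
for n in('scene0','s2'):
    C=cloud('scene',np.load(f'pics/{n}d.npy'))
    v,u=np.mgrid[:480,:640];G=ray('scene',np.c_[u.ravel(),v.ravel()],.044)[:,:2].reshape(480,640,2)-BIAS
    m=((C[...,2]<.032)&(np.hypot(*(np.moveaxis(G,2,0)-SC[:,None,None]))<.078)).astype(np.uint8)
    _,_,st,c=cv2.connectedComponentsWithStats(m)
    for i in range(1,len(st)):
        if st[i,4]>25:
            g=G[st[i,1]:st[i,1]+st[i,3],st[i,0]:st[i,0]+st[i,2]];print(w2s(sray(c[i],.044)),st[i,4])
E
```

```text
([6.1, 63.6], 54, [254.7, 314.4])
([-64.5, -2.0], 289, [197.4, 322.4])
([-18.1, 13.5], 53, [225.3, 329.6])
([17.1, 8.7], 307, [239.8, 338.9])
([-3.4, -20.7], 309, [218.7, 346.7])
([59.5, -3.0], 38, [256.8, 357.8])
---
([-64.5, -2.2], 293, [197.3, 322.5])
([-18.0, 13.5], 54, [225.4, 329.6])
([17.3, 8.4], 304, [239.8, 339.1])
([-2.9, -21.0], 307, [218.8, 347.0])
([60.5, -3.4], 39, [257.1, 358.3])
[[-42.3  43.5]] 100
[[ 0.8 43.7]] 113
[[-42.8   0.1]] 108
[[44.8 43.3]] 123
[[-43.7 -43.8]] 128
[[43.6 -0.9]] 121
[[  0.2 -44.3]] 135
[[ 39.1 -39.6]] 42
[[-42.5  43.6]] 103
[[ 0.6 43.7]] 113
[[-42.8  -0.1]] 108
[[44.7 43.2]] 123
[[-43.7 -43.8]] 128
[[43.6 -0.8]] 121
[[  0.1 -44.4]] 136
[[ 39.1 -39.6]] 42
```

```bash
cat > m.py <<'E'
# usage: m.py name sx sy z [sx sy z ...] : look, then tool-frame shifts (from measured pose) to sieve-frame tip targets
import sys
from h import *
look(sys.argv[1]) if sys.argv[1]!='-' else None
a=np.array(sys.argv[2:],float).reshape(-1,3)
for s in a:print(s,tipto(s[:2],s[2]))
E
python3 m.py - 68 13 .047 62 -1 .047 59 -7 .047
```

```text
[6.8e+01 1.3e+01 4.7e-02] [-0.0031  0.0033  0.0727]
[ 6.2e+01 -1.0e+00  4.7e-02] [-0.0056 -0.0118  0.0727]
[ 5.9e+01 -7.0e+00  4.7e-02] [-0.0063 -0.0184  0.0727]
```

```bash
python3 -m handwheel '[[-0.003,0.003,0,0,0,0,0],[-0.003,0.003,0.03,0,0,0,0],[-0.003,0.003,0.055,0,0,0,0],[-0.003,0.003,0.072,0,0,0,0],[-0.003,0.003,0.072,0,0,0,0],[-0.003,0.003,0.072,0,0,0,0]]'
python3 m.py p1 62 -1 .047 59 -7 .047
```

```text
time_s: 5.4
position: [0.6234, -0.1368, 0.1349]
eef_rot: [-0.0, 0.191, 0.982, 0.0]
force: [0.1, 0.3, 0.5]
grip_width: 0.022
gripper_force: 30.0
t 5.45
([-8.8, 126.3], 67, [268.9, 285.9])
([-37.5, 79.8], 57, [240.2, 297.3])
([-68.6, -8.6], 102, [193.6, 326.2])
([-18.2, 13.3], 52, [225.2, 329.6])
([17.3, 8.4], 305, [239.7, 339.1])
([-3.1, -21.5], 296, [218.5, 347.2])
([60.7, -4.1], 29, [257.0, 358.7])
tip [[68.3 11.1]] 0.0489
[ 6.2e+01 -1.0e+00  4.7e-02] [-0.0012 -0.0136  0.0019]
[ 5.9e+01 -7.0e+00  4.7e-02] [-0.002  -0.0203  0.0019]
```

```bash
python3 -m handwheel '[[0,-0.004,0.001,0,0,0,0],[-0.001,-0.008,0.001,0,0,0,0],[-0.001,-0.012,0.001,0,0,0,0],[-0.001,-0.015,0.001,0,0,0,0],[-0.001,-0.015,0.001,0,0,0,0]]'
python3 m.py p2 59 -7 .047 55 -17 .047
```

```text
time_s: 5.95
position: [0.618, -0.1528, 0.1338]
eef_rot: [0.0, 0.192, 0.981, -0.0]
force: [-0.3, 0.3, -0.1]
grip_width: 0.0219
gripper_force: 30.0
t 6.0
([-30.0, 80.2], 112, [243.3, 296.9])
([-69.5, 11.7], 52, [201.1, 317.3])
([-54.6, -7.5], 42, [200.5, 329.3])
([-18.0, 13.5], 54, [225.4, 329.6])
([17.9, 0.8], 145, [237.2, 342.7])
([-2.9, -20.9], 307, [218.8, 347.0])
([55.0, -17.6], 39, [249.1, 363.5])
tip [[60.  -2.8]] 0.0472
[ 5.9e+01 -7.0e+00  4.7e-02] [-0.0014 -0.004   0.0002]
[ 5.5e+01 -1.7e+01  4.7e-02] [-0.0035 -0.0146  0.0002]
```

```bash
python3 m.py - 61.8 -3 .047 57 -14.5 .047 50 -30 .047
```

```text
[ 6.18e+01 -3.00e+00  4.70e-02] [-0.0016  0.0008  0.0002]
[ 5.70e+01 -1.45e+01  4.70e-02] [-0.0038 -0.0114  0.0002]
[ 5.0e+01 -3.0e+01  4.7e-02] [-0.0063 -0.0283  0.0002]
```

```bash
python3 -m handwheel '[[-0.0016,0.0008,0,0,0,0,0],[-0.0016,0.0008,0,0,0,0,0],[-0.0025,-0.004,0,0,0,0,0],[-0.003,-0.0075,0,0,0,0,0],[-0.004,-0.0115,0,0,0,0,0],[-0.004,-0.0115,0,0,0,0,0]]'
python3 m.py p3 50 -30 .047
```

```text
time_s: 6.6
position: [0.6174, -0.1651, 0.1337]
eef_rot: [0.0, 0.192, 0.981, -0.0]
force: [-0.9, -0.6, -0.0]
grip_width: 0.022
gripper_force: 30.0
t 6.65
([-32.2, 66.1], 125, [237.4, 302.0])
([-66.5, 1.6], 132, [197.9, 320.3])
([-20.8, 9.7], 14, [222.6, 330.5])
([-53.6, -11.6], 9, [199.3, 331.3])
([-3.3, -20.7], 310, [218.7, 346.7])
([49.9, -27.8], 43, [242.7, 366.9])
tip [[ 57.1 -14.8]] 0.047
[ 5.0e+01 -3.0e+01  4.7e-02] [-0.0022 -0.0166  0.    ]
```

```bash
python3 -m handwheel '[[-0.0005,-0.004,0,0,0,0,0],[-0.001,-0.008,0,0,0,0,0],[-0.002,-0.012,0,0,0,0,0],[-0.002,-0.016,0,0,0,0,0],[-0.0025,-0.019,0,0,0,0,0],[-0.0025,-0.019,0,0,0,0,0]]'
python3 m.py p4 50 -30 .08 -22 -3 .08 -22 -3 .047 8 45 .047
```

```text
time_s: 7.25
position: [0.6126, -0.1833, 0.1336]
eef_rot: [-0.0, 0.192, 0.981, -0.0]
force: [-0.3, -0.2, -0.5]
grip_width: 0.0217
gripper_force: 30.0
t 7.3
([-55.5, 19.9], 194, [209.9, 315.4])
([-4.0, -28.3], 138, [215.4, 350.1])
tip [[ 49.1 -31.9]] 0.047
[ 50.   -30.     0.08] [ 0.0002  0.0021 -0.033 ]
[-22.    -3.     0.08] [ 0.0754 -0.0141 -0.033 ]
[-22.     -3.      0.047] [ 0.0754 -0.0141  0.    ]
[ 8.    45.     0.047] [0.0761 0.0425 0.    ]
```

```bash
python3 -m handwheel '[[-0.001,-0.006,0,0,0,0,0],[-0.001,-0.006,0,0,0,0,0],[0,0,-0.03,0,0,0,0],[0,0,-0.055,0,0,0,0],[0,0,-0.055,0,0,0,0]]'
python3 m.py p5 -9 69 .1
```

```text
time_s: 7.8
position: [0.6146, -0.183, 0.1919]
eef_rot: [0.003, 0.192, 0.981, -0.0]
force: [0.3, -0.4, -0.7]
grip_width: 0.0222
gripper_force: 30.0
t 7.85
([-91.1, 84.4], 189, [217.5, 281.3])
([6.2, 63.6], 55, [254.7, 314.4])
([-64.4, -2.0], 290, [197.4, 322.4])
([21.9, 11.2], 176, [243.1, 339.1])
([-3.4, -20.8], 314, [218.7, 346.8])
tip [[ 50.1 -31.9]] 0.1036
[-9.  69.   0.1] [0.1043 0.053  0.0033]
```

```bash
python3 -m handwheel '[[0.035,0.018,0,0,0,0,0],[0.07,0.036,0,0,0,0,0],[0.104,0.053,0,0,0,0,0],[0.104,0.053,0,0,0,0,0],[0.104,0.053,0,0,0,0,0],[0.104,0.053,0,0,0,0,0]]'
python3 m.py p6 -9 69 .047 6 64.5 .047 
python3 -c "
from h import *
im=cv2.imread('pics/p6_full.png');cv2.imwrite('pics/p6c.png',cv2.resize(im[250:410,170:330],(640,640),interpolation=cv2.INTER_CUBIC)[:600])"
```

```text
time_s: 8.45
position: [0.537, -0.0952, 0.1883]
eef_rot: [0.0, 0.192, 0.981, -0.0]
force: [0.2, -0.3, 0.6]
grip_width: 0.0218
gripper_force: 30.0
t 8.5
([-45.2, 111.1], 13, [247.5, 283.5])
([6.6, 63.0], 46, [254.7, 314.7])
([-64.0, -2.5], 270, [197.4, 322.7])
([-17.4, 12.3], 46, [225.2, 330.2])
([16.9, 8.9], 317, [239.7, 338.8])
([-4.1, -20.3], 329, [218.5, 346.4])
tip [[-9.2 68.1]] 0.1017
[-9.0e+00  6.9e+01  4.7e-02] [0.0004 0.0009 0.0547]
[6.00e+00 6.45e+01 4.70e-02] [-0.0147  0.0052  0.0547]
```

View pics/p6c.png

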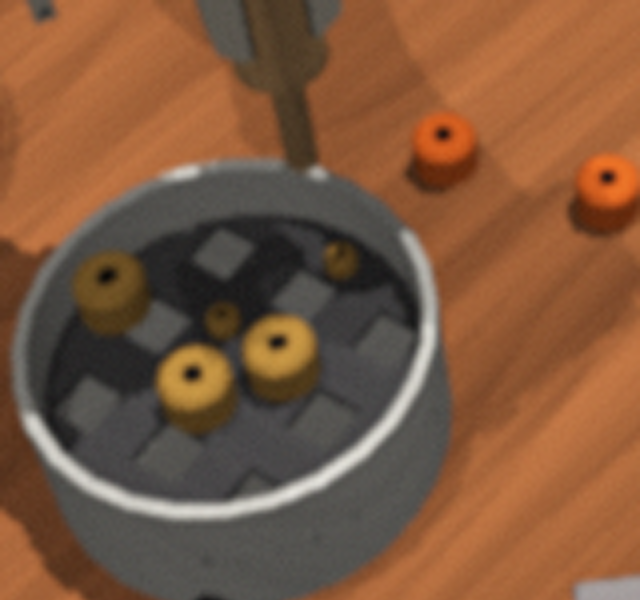

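s0 is gone through the (44,-44) hole. s1 is at crop (340,260), s2 at (222,318), and the stick hovers at the far rim. I'll lower it behind s1 and push towards (44,44).

```bash
python3 -m handwheel '[[0,0.001,0.02,0,0,0,0],[0,0.001,0.04,0,0,0,0],[0,0.001,0.054,0,0,0,0],[0,0.001,0.054,0,0,0,0],[0,0.001,0.054,0,0,0,0]]'
python3 m.py p7 3 64.5 .047 10 61 .047
```

```text
time_s: 9.0
position: [0.5371, -0.0941, 0.1345]
eef_rot: [-0.0, 0.192, 0.981, -0.0]
force: [1.2, 0.4, -0.8]
grip_width: 0.0217
gripper_force: 30.0
t 9.05
([6.4, 63.3], 56, [254.7, 314.5])
([-64.0, -2.9], 269, [197.3, 322.9])
([-17.5, 12.8], 49, [225.3, 330.0])
([16.7, 8.7], 319, [239.6, 338.8])
([-4.0, -20.1], 329, [218.6, 346.3])
tip [[-8.7 69.4]] 0.0484
[3.00e+00 6.45e+01 4.70e-02] [-0.0125  0.0022  0.0014]
[1.0e+01 6.1e+01 4.7e-02] [-0.0202  0.0031  0.0014]
```

```bash
python3 -m handwheel '[[-0.004,0.001,0.001,0,0,0,0],[-0.008,0.0015,0.001,0,0,0,0],[-0.012,0.002,0.001,0,0,0,0],[-0.015,0.0025,0.001,0,0,0,0],[-0.015,0.0025,0.001,0,0,0,0]]'
python3 m.py p8 10 61 .047 20 57 .047 30 51 .047
```

```text
time_s: 9.55
position: [0.5522, -0.0969, 0.1338]
eef_rot: [0.0, 0.192, 0.981, 0.0]
force: [0.6, -0.3, -0.8]
grip_width: 0.0219
gripper_force: 30.0
t 9.6
([-64.1, -2.6], 269, [197.4, 322.8])
([19.1, 57.8], 54, [258.9, 320.0])
([-17.6, 12.8], 48, [225.3, 330.0])
([17.0, 8.6], 311, [239.7, 338.9])
([-3.3, -20.8], 312, [218.7, 346.8])
tip [[ 5.1 64. ]] 0.0471
[1.0e+01 6.1e+01 4.7e-02] [-0.0058  0.0002  0.0001]
[2.0e+01 5.7e+01 4.7e-02] [-0.0163  0.0022  0.0001]
[3.0e+01 5.1e+01 4.7e-02] [-0.028   0.0026  0.0001]
```

```bash
python3 -m handwheel '[[-0.004,0.0005,0,0,0,0,0],[-0.008,0.001,0,0,0,0,0],[-0.011,0.0015,0,0,0,0,0],[-0.014,0.002,0,0,0,0,0],[-0.014,0.002,0,0,0,0,0]]'
python3 m.py p9 20 57 .047 30 52 .047 34 49 .047
```

```text
time_s: 10.1
position: [0.5658, -0.1003, 0.1336]
eef_rot: [0.0, 0.192, 0.981, 0.0]
force: [-0.2, 0.7, 0.8]
grip_width: 0.0222
gripper_force: 30.0
t 10.15
([-64.0, -2.5], 271, [197.5, 322.7])
([31.4, 54.3], 53, [263.5, 324.6])
([-17.1, 12.6], 50, [225.4, 330.2])
([17.5, 8.3], 295, [239.8, 339.2])
([-3.3, -21.0], 302, [218.6, 346.9])
tip [[17.9 58.1]] 0.047
[2.0e+01 5.7e+01 4.7e-02] [-0.0024  0.0002 -0.    ]
[3.0e+01 5.2e+01 4.7e-02] [-0.0135  0.0014 -0.    ]
[3.4e+01 4.9e+01 4.7e-02] [-0.0185  0.0011 -0.    ]
```

```bash
python3 m.py - 16.5 62 .047 19.5 63.5 .047 32 53 .047
```

```text
[1.65e+01 6.20e+01 4.70e-02] [ 0.0033  0.0025 -0.    ]
[1.95e+01 6.35e+01 4.70e-02] [ 0.0016  0.0054 -0.    ]
[3.2e+01 5.3e+01 4.7e-02] [-0.0146  0.0033 -0.    ]
```

```bash
python3 -m handwheel '[[0.0033,0.0025,0,0,0,0,0],[0.0016,0.0054,0,0,0,0,0],[-0.002,0.005,0,0,0,0,0],[-0.006,0.0045,0,0,0,0,0],[-0.01,0.004,0,0,0,0,0],[-0.0146,0.0033,0,0,0,0,0],[-0.0146,0.0033,0,0,0,0,0]]'
python3 m.py p10 36 49 .047
```

```text
time_s: 10.85
position: [0.5808, -0.1032, 0.1336]
eef_rot: [0.0, 0.192, 0.981, -0.0]
force: [0.2, 0.1, 0.1]
grip_width: 0.0217
gripper_force: 30.0
t 10.9
([-64.1, -2.5], 270, [197.4, 322.7])
([-17.5, 13.0], 55, [225.4, 329.9])
([17.7, 8.0], 290, [239.8, 339.4])
([-3.3, -21.0], 302, [218.6, 346.9])
tip [[31.9 52.7]] 0.047
[3.6e+01 4.9e+01 4.7e-02] [-0.0054 -0.0009 -0.    ]
```

```bash
python3 m.py - -27 -3 .09
```

```text
[-27.    -3.     0.09] [ 0.0195 -0.0787 -0.043 ]
```

```bash
python3 -m handwheel '[[0,0,-0.025,0,0,0,0],[0,0,-0.045,0,0,0,0],[0.01,-0.04,-0.045,0,0,0,0],[0.0195,-0.0787,-0.045,0,0,0,0],[0.0195,-0.0787,-0.045,0,0,0,0],[0.0195,-0.0787,-0.045,0,0,0,0]]'
python3 m.py p11 -27 -3 .047 -17 14 .047
```

```text
time_s: 11.5
position: [0.532, -0.1689, 0.1789]
eef_rot: [0.0, 0.193, 0.981, 0.0]
force: [0.3, 0.3, -0.7]
grip_width: 0.0217
gripper_force: 30.0
t 11.55
([-64.3, -2.3], 281, [197.4, 322.6])
([-17.5, 12.5], 45, [225.2, 330.2])
([17.7, 8.2], 292, [239.9, 339.3])
([-2.8, -20.9], 300, [218.9, 347.0])
tip [[-26.8  -2.4]] 0.0922
[-27.     -3.      0.047] [-0.0002 -0.0007  0.0452]
[-17.     14.      0.047] [0.0006 0.019  0.0452]
```

```bash
python3 -m handwheel '[[0,0,0.025,0,0,0,0],[0,0,0.045,0,0,0,0],[0,0,0.045,0,0,0,0],[0,0.004,0.045,0,0,0,0],[0,0.008,0.045,0,0,0,0],[0,0.012,0.045,0,0,0,0],[0,0.0145,0.045,0,0,0,0],[0,0.0145,0.045,0,0,0,0]]'
python3 m.py p12 -15 18 .047 -9 29 .047
```

```text
time_s: 12.35
position: [0.5383, -0.1542, 0.1341]
eef_rot: [0.0, 0.191, 0.982, 0.0]
force: [-0.1, 0.5, -0.3]
grip_width: 0.0218
gripper_force: 30.0
t 12.4
([-64.5, -2.4], 278, [197.3, 322.6])
([12.7, 10.4], 364, [238.3, 337.0])
([-2.8, -21.1], 300, [218.8, 347.1])
tip [[-19.1   9.8]] 0.0474
[-15.     18.      0.047] [0.001  0.0091 0.0004]
[-9.    29.     0.047] [0.0019 0.0216 0.0004]
```

```bash
python3 -c "
from h import *
im=cv2.imread('pics/p12_full.png');cv2.imwrite('pics/p12c.png',cv2.resize(im[295:375,185:285],(800,640),interpolation=cv2.INTER_CUBIC)[:600])
print(proj('scene',np.r_[s2w([-11,25])+BIAS,.05]))"
```

```text
[[232.90788309 326.40731117]]
```

View pics/p12c.png

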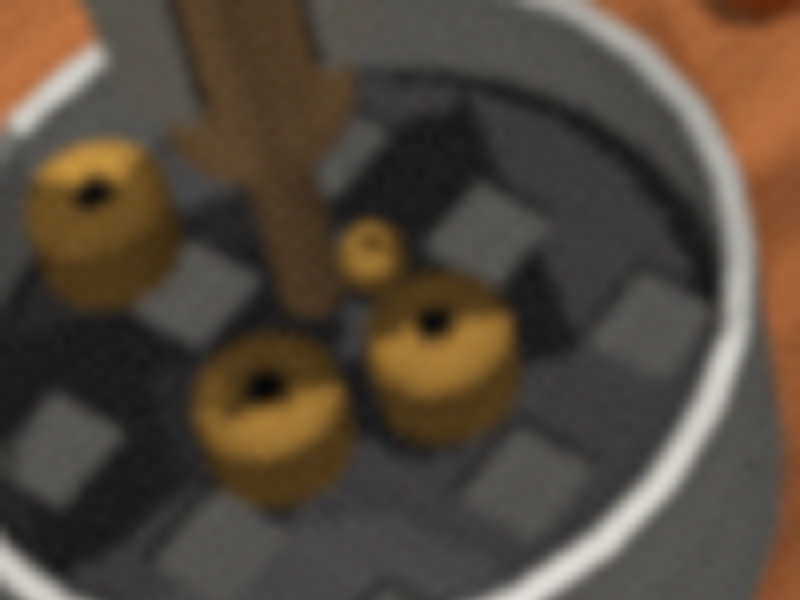

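s2 is at crop (370,252), full-frame (231.2,326.5), just beside the big bead, and the stick is close behind it. The (0,44) hole is ahead at crop (490,230).

```bash
python3 -c "
from h import *
print(w2s(sray([231.2,326.5],.05)))
for s in([-18.5,10],[-13,19],[-12,22],[-7,30]):print(s,tipto(s,.047))"
```

```text
[[-13.4  23.4]]
[-18.5, 10] [-0.0004  0.0005  0.0004]
[-13, 19] [-0.0001  0.011   0.0004]
[-12, 22] [0.0006 0.0141 0.0004]
[-7, 30] [0.0007 0.0235 0.0004]
```

```bash
python3 -c "
from h import *
for s in([-22.5,9],[-21.7,11],[-15,21.5],[-8,32]):print(s,tipto(s,.047))"
```

```text
[-22.5, 9] [ 0.0025 -0.0025  0.0004]
[-21.7, 11] [ 0.0029 -0.0004  0.0004]
[-15, 21.5] [0.0029 0.012  0.0004]
[-8, 32] [0.0027 0.0247 0.0004]
```

```bash
python3 -m handwheel '[[0.0028,-0.0025,0,0,0,0,0],[0.0028,-0.0005,0,0,0,0,0],[0.0028,0.0035,0,0,0,0,0],[0.0028,0.007,0,0,0,0,0],[0.0028,0.0105,0,0,0,0,0],[0.0028,0.012,0,0,0,0,0],[0.0028,0.012,0,0,0,0,0]]'
python3 m.py p13 -8 32 .047 -3 38 .047
python3 -c "
from h import *
im=cv2.imread('pics/p13_full.png');cv2.imwrite('pics/p13c.png',cv2.resize(im[295:375,185:285],(800,640),interpolation=cv2.INTER_CUBIC)[:600])"
```

```text
time_s: 13.1
position: [0.5399, -0.1422, 0.1336]
eef_rot: [-0.0, 0.191, 0.982, 0.0]
force: [-0.4, -0.7, 0.3]
grip_width: 0.0221
gripper_force: 30.0
t 13.15
([-64.0, -2.6], 270, [197.4, 322.8])
([14.7, 11.6], 356, [239.7, 336.9])
([-3.2, -20.9], 312, [218.7, 346.9])
tip [[-15.1  21.3]] 0.047
[-8.    32.     0.047] [-0.0002  0.0128  0.    ]
[-3.    38.     0.047] [-0.0012  0.0206  0.    ]
```

View pics/p13c.png

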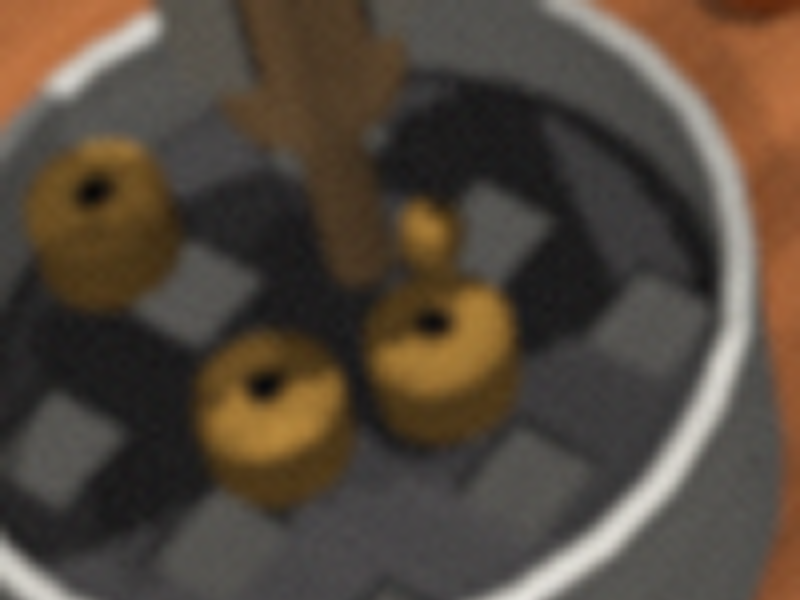

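s2 is at crop (430,235), right at the edge of the (0,44) hole. I'll push on.

```bash
python3 -m handwheel '[[0,0.004,0,0,0,0,0],[0,0.008,0,0,0,0,0],[0,0.012,0,0,0,0,0],[-0.0005,0.016,0,0,0,0,0],[-0.0005,0.016,0,0,0,0,0]]'
python3 m.py p14 -7 32 .09
```

```text
time_s: 13.65
position: [0.5467, -0.1272, 0.1337]
eef_rot: [0.0, 0.191, 0.982, 0.0]
force: [-0.2, 0.6, -1.1]
grip_width: 0.0221
gripper_force: 30.0
t 13.7
([-64.0, -2.9], 268, [197.3, 322.9])
([17.6, 8.1], 294, [239.8, 339.3])
([-2.8, -20.9], 303, [218.9, 347.0])
tip [[-5.8 34.7]] 0.047
[-7.   32.    0.09] [-0.0005 -0.0029 -0.043 ]
```

```bash
python3 -m handwheel '[[0,0,-0.04,0,0,0,0],[0,0,-0.075,0,0,0,0],[0,0,-0.075,0,0,0,0],[0,0,-0.075,0,0,0,0]]'
python3 -c "
from h import *
print(shift([.5756,.1816,.2066]))"
```

```text
time_s: 14.1
position: [0.5465, -0.1281, 0.2093]
eef_rot: [0.001, 0.192, 0.981, 0.0]
force: [0.0, -0.4, -1.0]
grip_width: 0.0217
gripper_force: 30.0
[0.0896 0.2979 0.0026]
```

```bash
python3 -m handwheel '[[0.0896,0.298,0,0,0,0,0],[0.0896,0.298,0,0,0,0,0],[0.0896,0.298,0,0,0,0,0],[0.0896,0.298,0,0,0,0,0],[0.0896,0.298,0,0,0,0,0],[0.0896,0.298,0,0,0,0,0],[0.0896,0.298,0,0,0,0,0],[0.0896,0.298,0,0,0,0,0]]'
python3 -m handwheel '[[0,0,0,0,0,0,0],[0,0,0,0,0,0,0],[0,0,0,0,0,0,0]]'
python3 - <<'E'
from h import *
p,r=pose();print(p,r.as_matrix().round(4).tolist(),shift([.5756,.1816,.1016]))
im,d=snap('q1',view=False);print(*beads(im),sep='\n')
t=camera('top')[0][:,:,::-1]
a=cv2.resize(im[130:290,300:440],None,fx=2.85,fy=2.85,interpolation=cv2.INTER_CUBIC)
b=cv2.resize(np.ascontiguousarray(t[187:287,402:502]),(400,a.shape[0]),interpolation=cv2.INTER_CUBIC)
cv2.imwrite('pics/q1c.png',np.hstack([a,b])[:600,:800])
C=cloud('scene',d);q=C-p
E
```

```text
time_s: 14.9
position: [0.5744, 0.1842, 0.207]
eef_rot: [-0.001, 0.19, 0.982, -0.0]
force: [-0.7, -1.0, -0.4]
grip_width: 0.0217
gripper_force: 30.0
time_s: 15.2
position: [0.5755, 0.1797, 0.2086]
eef_rot: [-0.0, 0.193, 0.981, -0.0]
force: [-0.8, -0.6, 0.1]
grip_width: 0.0221
gripper_force: 30.0
[0.57549826 0.17972693 0.20857053] [[-0.9255, 0.3788, -0.0002], [0.3788, 0.9255, -0.0007], [-0.0001, -0.0007, -1.0]] [0.0006 0.0019 0.107 ]
([-64.5, -2.1], 291, [197.4, 322.5])
([17.1, 8.6], 309, [239.7, 339.0])
([-3.4, -20.8], 311, [218.7, 346.8])
```

View pics/q1c.png

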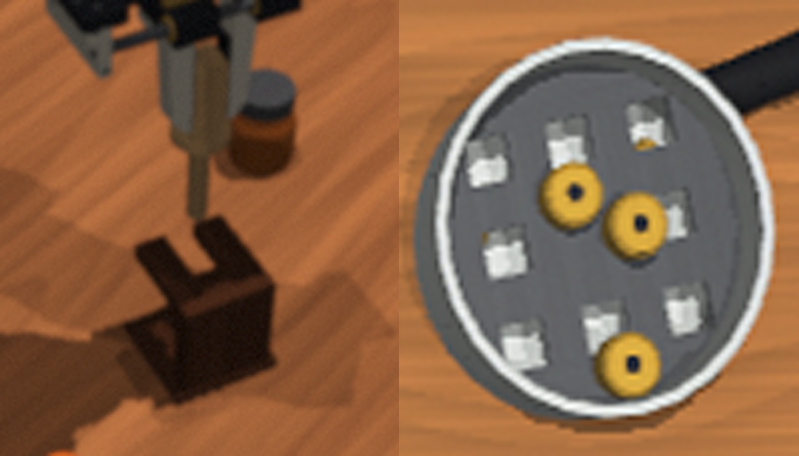

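The three big beads are on the sieve floor and no small ones are left on it. Brass shows down in the pan through holes at (645,143) and (487,238). The stick hangs over the notch, so I'll lower it to the grasp pose.

```bash
python3 -m handwheel '[[0.0006,0.0018,0,0,0,0,0],[0.0006,0.0018,0.02,0,0,0,0],[0.0006,0.0018,0.04,0,0,0,0],[0.0006,0.0018,0.05,0,0,0,0],[0.0006,0.0018,0.05,0,0,0,0],[0.0006,0.0018,0.05,0,0,0,0]]'; python3 -c "
from h import *
print(pose()[0],shift([.5756,.1816,.1021]))"
```

```text
time_s: 15.9
position: [0.5758, 0.1838, 0.159]
eef_rot: [0.0, 0.192, 0.981, 0.0]
force: [-0.3, 0.5, -0.3]
grip_width: 0.0214
gripper_force: 30.0
[0.57577339 0.18379782 0.15901148] [-0.0007 -0.0021  0.0569]
```

```bash
python3 -m handwheel '[[-0.0007,-0.002,0,0,0,0,0],[-0.0007,-0.002,0.02,0,0,0,0],[-0.0007,-0.002,0.04,0,0,0,0],[-0.0007,-0.002,0.05,0,0,0,0],[-0.0007,-0.002,0.055,0,0,0,0],[-0.0007,-0.002,0.055,0,0,0,0],[-0.0007,-0.002,0.055,0,0,0,0]]'; python3 -c "
from h import *
print(pose()[0],shift([.5756,.1816,.1016]))"
```

```text
time_s: 16.6
position: [0.5759, 0.1818, 0.1043]
eef_rot: [0.0, 0.192, 0.981, 0.0]
force: [0.5, -0.2, -0.0]
grip_width: 0.0222
gripper_force: 30.0
[0.57585555 0.18175378 0.10432989] [ 0.0002 -0.0002  0.0027]
```

No contact so far. I'll lower the last 2.5 mm and check the force.

```bash
python3 -m handwheel '[[0,0,0.0015,0,0,0,0],[0,0,0.0025,0,0,0,0],[0,0,0.0025,0,0,0,0]]'; python3 -m handwheel '[[0,0,0,0,0,0,1],[0,0,0,0,0,0,1],[0,0,0,0,0,0,1],[0,0,0,0,0,0,1],[0,0,0,0,0,0,1],[0,0,0,0,0,0,1],[0,0,0,0,0,0,1],[0,0,0,0,0,0,1]]';  python3 -m handwheel '[[0,0,0,0,0,0,1],[0,0,0,0,0,0,1],[0,0,-0.02,0,0,0,1],[0,0,-0.05,0,0,0,1],[0,0,-0.09,0,0,0,1],[0,0,-0.14,0,0,0,1],[0,0,-0.14,0,0,0,1],[0,0,-0.14,0,0,0,1]]'
python3 - <<'E'
from h import *
im,d=snap('q2',view=False);print(*beads(im),sep='\n')
C=cloud('scene',d);m=(C[...,2]>.138)&(C[...,2]<.155)&(np.hypot(C[...,0]-.576,C[...,1]-.184)<.05);print('grip top',m.sum(),C[m].mean(0))
cv2.imwrite('pics/q2c.png',cv2.resize(im[100:290,300:440],None,fx=3,fy=3,interpolation=cv2.INTER_CUBIC))
E
```

```text
time_s: 16.9
position: [0.5756, 0.1818, 0.1015]
eef_rot: [0.0, 0.192, 0.981, 0.0]
force: [-0.2, -0.8, 1.5]
grip_width: 0.0217
gripper_force: 30.0
time_s: 17.7
position: [0.5754, 0.1816, 0.1011]
eef_rot: [0.0, 0.192, 0.981, -0.0]
force: [1.0, 0.3, 0.2]
grip_width: 0.0813
gripper_force: 0.0
time_s: 18.5
position: [0.5758, 0.1818, 0.2424]
eef_rot: [0.001, 0.192, 0.981, 0.001]
force: [0.5, -0.4, -0.5]
grip_width: 0.093
gripper_force: 0.0
([-64.6, -2.2], 290, [197.3, 322.4])
([17.1, 8.7], 308, [239.8, 338.9])
([-3.3, -20.8], 311, [218.7, 346.8])
grip top 146 [0.57726971 0.1827692  0.14409472]
```

View pics/q2c.png

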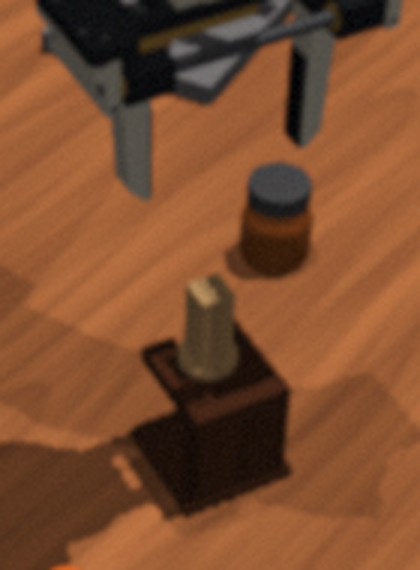

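The stick hangs upright in the notch (crop 208,330), its top at its original height, and the gripper is clear of it.

```bash
python3 -m handwheel '[[0,0,0,0,0,0,1],[0,0,0,0,0,0,1]]'; python3 -c "
from bench import *
print(finish_job())"
```

```text
time_s: 18.75
position: [0.5748, 0.1814, 0.2398]
eef_rot: [-0.001, 0.192, 0.981, -0.001]
force: [-0.7, 0.4, -0.4]
grip_width: 0.0931
gripper_force: 0.0
the job is handed in; nothing more can be done
None
```

I handed the job in at 18.75 s: no small beads are left on the sieve floor (two show in the pan through the holes; the third is out of view but went down at a hole), the three big beads are still on it, and the stick hangs upright in the rack, released.

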